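# Hang the wide tape roll on the dispenser stand

## Task

Pick up the loading rod by its square wooden handle, thread it through the wider of the two tape rolls (38 mm wide; the other is 25 mm) that stand on edge in the cradles, and lift that roll out on the rod alone. Carry it to the stand and lay the rod level across both forks so that the roll hangs freely between them, then let go. Leave the narrower roll undisturbed.

Things in the scene. Friction and masses are not known exactly. Their poses are not given: they have to be found in the camera images.
- loading_rod: Rod (80 g) lying level on the bench: square wooden handle 28 x 28 mm, bare aluminium rod 10 mm thick, wooden ball of 28 mm at the tip. Origin: centre of the handle's underside. x runs from handle to ball, z up; the common axis lies 14 mm above the origin. Handle x = -35 to 35 mm, ferrule 20 mm thick to 41, bare rod to 163, ball to 191 mm. Balance point x = 78 mm.
- rod_mid (a point): Point on the loading rod's axis in the middle of the bare rod, 103 mm ahead of the handle's centre; axes as the loading rod's. This point should come midway between the stand's forks.
- wide_roll: The tape roll to hang: brown, 93 mm outer diameter, 38 mm wide, bore about 52 mm in diameter, 80 g. It stands on edge in a wooden cradle, its bore level. z axis along the bore (pointing away from the robot at the start); origin: centre of the end face that looks towards the robot.
- wide_bore (a point): Centre of the wide roll's bore, midway through its width, about 62 mm above the bench at the start; axes as the wide roll's (z along the bore). Hanging on the bare rod it lies about 21 mm below the rod's axis.
- narrow_roll: The other roll, to be left alone: 101 mm outer diameter, 25 mm wide, bore about 64 mm, cream, on edge in an identical cradle. z axis along the bore, origin at the centre of the end face towards the robot; top about 117 mm above the bench. The two rolls swap places between starts.
- wide_cradle: Fixed wooden cradle under the wide roll, 66 mm (x, along the bore) by 110 mm (y), 28 mm high: a board with two dowels and two low cheeks 3 to 5 mm beside the roll that end below its bore; the roll lifts straight up out of it. Origin: centre of its underside, below the roll's middle.
- stand: Fixed stand: wooden board 140 x 90 x 15 mm with two Y-shaped forks of 8 mm steel wire, 38 mm before and behind the middle along x. Fork arms spread along y to 52 mm between tip centres, ending 134 mm above the bench. Origin: centre of the underside; x points away from the robot, along the line on which the rod shall lie (handle outside one fork, ball outside the other).
- stand_seat (a point): Point midway between the two forks, 115 mm above the bench, where the axis of the bare rod lies when it rests in both forks; axes as the stand's.
- narrow_bore (a point): Centre of the narrow roll's bore, midway through its width, about 66 mm above the bench; axes as the narrow roll's.
There are look-alikes about, which are no part of the job. What is shaped like the wide_roll but black or purple is not meant.

How it is judged:
By the outcome, as a careful person would: the job done as asked, in the order asked, and still so for the second after the job is handed in, with the robot touching nothing.
It also fails if it takes over 58 s, if anything falls off the work surface, if the arm or the gripper's body presses on something with over 40 N, if the wrist force passes 120 N, or if a joint passes its speed limit or range.

## Robot

A 6-joint arm with a two-finger parallel gripper is mounted at the origin on the work surface; the furniture and walls round the work are solid. World frame = base frame: x ahead of the robot, y to its left, z up, the work surface at z = 0. Lengths are in m, angles in rad, forces in N, time in s.
With the tool pointing down it reaches from about 0.35 to 0.975 m from the base axis. Payload 4.9 kg.
Tool frame: the origin (TCP) lies between the finger pads; the fingertips stand 19 mm ahead of it and the grasp point (between the pads) is the TCP (tip_reach is the distance from the TCP to the fingertips, in m); y points along the fingers, x is the direction in which the jaws open and shut, and the axes are right-handed (so a half turn about y gives the same grasp; the last joint's range is limited). The gripper opens to 85 mm and grips with 20 to 120 N. Pads are 22 mm wide; open, the fingers measure 114 mm over their backs; the gripper's body (76 mm by 85 mm) begins 54 mm behind the grasp point. The pads swing forward as they close: fully open they stand 13 mm farther back than shut.
Start: joints at [-1.22, 0.053, 1.613, -0, 1.476, -0.119], TCP at [0.283, -0.557, 0.25] pointing down, gripper open.
Joint ranges: [-3.01, 3.01], [-1.01, 2.22], [0.06, 2.58], [-1.02, 4.17], [0.09, 2.62], [-3.14, 3.14]. Speed limits (rad/s): [2.57, 2.57, 3.14, 3.14, 3.14, 3.14].

## Interface

Orientations are given as a rotation vector (axis times angle).
In Python, from bench import sense, grab_frame, finish_job, tip_reach gives the robot as it stands.
- The arm moves only by the tool apply_moves, never from a script. Its argument "series" is text: rows parted by semicolons, each of 7 numbers parted by spaces: the finger opening in m, from 0 to 0.0854, then the shift along the tool's x, y, z in m, then the turn, a rotation vector about the tool's x, y, z in degrees. A call has 1 to 20 rows; each row is the pose to reach, as a shift and turn from the pose commanded when the call began, along the tool's axes at that moment; what a row does not reach only later rows make up. A row lasts 1/10 s, in which the tool goes at most 50 mm and 8.59 degrees, less where a joint would pass 70% of its speed; a pose out of reach is approached as far as the arm can. A call with a gripper value outside its range is refused whole. The fingers move at their own pace and stop on an object; "newtons" is the grip in N (left out, the last holds). Time passes only in rows, so rows that repeat a pose let the fingers close. It gives the time, the measured TCP pose, the force and the opening at its end, in the units of the state.
- sense(): the state, without advancing time (a new reading comes with each control period).
- grab_frame(name): name is "scene" or "top"; returns a dict with "image" (400x640x3 uint8, red, green, blue), "z_map" (400x640 float32, m along the optical axis (not along the pixel's ray), 0 where there is no reading), "K" (3x3 intrinsics, pixels), "world_from_camera" (4x4, takes a point from camera to world coordinates). Camera axes: x right, y down, z forward; pixel columns grow to the right and rows downward; lengths in m; the calibration is good to about 2 mm. A picture is of the moment at which its call begins.
- finish_job(): hands the job in, once; it reports no verdict.
The state is a dict: "time": time; "joints": joint angles; "qvel": joint speeds; "tau": joint torques, N m; "tcp_pos": TCP position; "eef_rot": TCP orientation; "ft_force": force on the tool from outside, world axes, zero at the start; "torque": the same for the moment, N m; "gripper_width": finger opening in m.
Only numpy, scipy, OpenCV 4.12 (cv2) and the standard library are available. Lean on these libraries where they do the work, as an engineer would, in place of code of your own. Each camera call takes 0.05 s, during which the arm holds its last target.

## Working session

There is one attempt and no reset: what is moved stays moved. The work goes in short steps, Python scripts to look and compute and a tool call to move; the robot and the scene stay as the last step left them, time stands still between calls to the robot, and variables do not carry over. Pictures are saved under pics/ and viewed, and the job is handed in when it is done.

Besides the shell and the picture viewer there is one more tool, called after "Call:" as a command line: name --argument value ..., lists and objects as JSON in quotes. apply_moves: Moves the arm, as the interface text tells. Its arguments: {"type":"object","properties":{"series":{"type":"string"},"newtons":{"type":"number"}},"required":["series"]}

```bash
mkdir -p pics; ls
cat > h.py <<'E'
import numpy as np, cv2
from bench import sense, grab_frame, finish_job, tip_reach
from scipy.spatial.transform import Rotation as R
def snap(name,fn):
    f=grab_frame(name); cv2.imwrite('pics/'+fn,f['image'][:,:,::-1]); np.savez('pics/'+fn[:-4]+'.npz',**f); return f
def cloud(f):
    z=f['z_map'];K=f['K'];T=f['world_from_camera']
    v,u=np.mgrid[:z.shape[0],:z.shape[1]]
    P=np.stack([(u-K[0,2])/K[0,0]*z,(v-K[1,2])/K[1,1]*z,z],-1)
    W=P@T[:3,:3].T+T[:3,3]; W[z==0]=np.nan
    return W
E
python3 - <<'E'
from h import *
print(sense(),tip_reach)
for n in('scene','top'):
    f=snap(n,n+'0.png'); print(n,f['K'],f['world_from_camera'])
E
```

```text
pics
{'time': 0.0, 'joints': array([-1.21999847e+00,  5.33408937e-02,  1.61431421e+00,  1.16291055e-05,
        1.47599120e+00, -1.19011556e-01]), 'qvel': array([ 0.00052311, -0.00068226, -0.00133869, -0.000473  , -0.00135134,
        0.00069951]), 'tau': array([ 2.41162852e-03, -3.93680227e+01, -3.70175314e+01,  1.39401923e-04,
        6.96379910e-03, -1.50397817e-06]), 'tcp_pos': array([ 0.28274014, -0.55672773,  0.2490608 ]), 'eef_rot': array([-1.39424573,  0.85772451, -0.8550999 ]), 'ft_force': array([-0.35868687,  0.31183858,  0.12652372]), 'torque': array([-0.02654949,  0.02709794,  0.02107401]), 'gripper_width': 0.08511183662112297} 0.019
scene [[474.34447912   0.         320.51163829]
 [  0.         474.34447912 195.13167215]
 [  0.           0.           1.        ]] [[-0.42722478 -0.38853496  0.8164065  -0.4766806 ]
 [-0.90400979  0.16792097 -0.39315246  0.4940275 ]
 [ 0.0156617  -0.90600394 -0.4229794   0.62217998]
 [ 0.          0.          0.          1.        ]]
top [[466.93818891   0.         319.24592091]
 [  0.         466.93818891 198.40554567]
 [  0.           0.           1.        ]] [[-0.0093413  -0.98952955  0.14402782  0.37085568]
 [-0.99987537  0.00740987 -0.01394076  0.01700115]
 [ 0.01272757 -0.14414009 -0.98947544  1.18691132]
 [ 0.          0.          0.          1.        ]]
```

View pics/scene0.png

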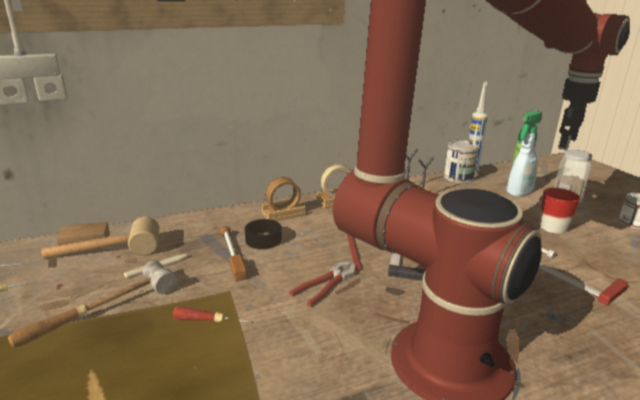

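View pics/top0.png

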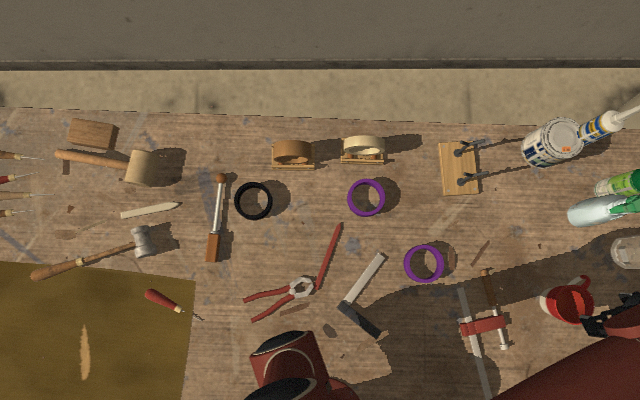

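Top view: the rod has its handle at (212,247) and ball at (220,177). The brown roll stands in its cradle at (292,150), the cream narrow roll at (363,150), and the stand is at (460,167). Black (253,201) and purple (366,197), (424,263) rolls lie flat and are look-alikes. The brown one fits the description, so I'll confirm it in a crop.

Run:
```python
from h import *
f=np.load('pics/top0.npz'); im=f['image'][:,:,::-1]; W=cloud(f)
a=cv2.resize(im[110:270,190:350],None,fx=3.5,fy=3.5,interpolation=cv2.INTER_CUBIC)
b=cv2.resize(im[120:210,330:500],None,fx=4,fy=4,interpolation=cv2.INTER_CUBIC)
cv2.imwrite('pics/c1.png',a);cv2.imwrite('pics/c2.png',b)
g=np.load('pics/scene0.npz')['image'][:,:,::-1]
cv2.imwrite('pics/c3.png',cv2.resize(g[140:260,200:460],None,fx=3,fy=3,interpolation=cv2.INTER_CUBIC))
def reg(u0,u1,v0,v1,lo,hi):
    p=W[v0:v1,u0:u1].reshape(-1,3); c=im[v0:v1,u0:u1].reshape(-1,3); k=(p[:,2]>lo)&(p[:,2]<hi); return p[k],c[k]
# bench level
p,_=reg(150,500,140,260,-.01,.01);print('bench',np.median(p[:,2]))
p,c=reg(200,235,165,268,.006,.05)
print('rod',len(p)); 
ctr=p[:,:2].mean(0);u,s,vt=np.linalg.svd(p[:,:2]-ctr);d=vt[0]*np.sign(vt[0][0]);print('dir',d,np.degrees(np.arctan2(d[1],d[0])))
t=(p[:,:2]-ctr)@d; n=(p[:,:2]-ctr)@[-d[1],d[0]]
for lo in np.arange(t.min(),t.max(),.01):
    k=(t>=lo)&(t<lo+.01)
    if k.any(): print('%.3f n %.4f..%.4f zmax %.4f xy %s'%(lo,n[k].min(),n[k].max(),p[k,2].max(),(ctr+d*(lo+.005))))
print(ctr,t.min(),t.max())
for nm,a in dict(brown=(265,325,125,175),cream=(335,395,120,172)).items():
    for lo,hi in((.004,.03),(.04,.13),(.09,.13)):
        p,c=reg(*a,lo,hi); print(nm,lo,hi,len(p),np.percentile(p,[1,50,99],axis=0).round(4).tolist())
for lo,hi in((.008,.022),(.05,.15),(.1,.15),(.125,.15)):
    p,c=reg(430,500,130,205,lo,hi); print('stand',lo,len(p),np.percentile(p,[1,50,99],axis=0).round(4).tolist())
```

```text
bench 0.00015133913667098042
rod 689
dir [ 0.99584641 -0.09104907] -5.223962188135067
-0.104 n -0.0339..-0.0171 zmax 0.0061 xy [0.37817009 0.26871315]
-0.094 n -0.0113..0.0166 zmax 0.0327 xy [0.38812856 0.26780266]
-0.084 n -0.0121..0.0171 zmax 0.0319 xy [0.39808702 0.26689217]
-0.074 n -0.0120..0.0150 zmax 0.0328 xy [0.40804549 0.26598168]
-0.064 n -0.0322..0.0158 zmax 0.0317 xy [0.41800395 0.26507119]
-0.054 n -0.0119..0.0154 zmax 0.0312 xy [0.42796241 0.2641607 ]
-0.044 n -0.0399..0.0158 zmax 0.0322 xy [0.43792088 0.26325021]
-0.034 n -0.0130..0.0155 zmax 0.0341 xy [0.44787934 0.26233972]
-0.024 n -0.0090..0.0118 zmax 0.0284 xy [0.45783781 0.26142923]
-0.014 n -0.0035..0.0072 zmax 0.0209 xy [0.46779627 0.26051874]
-0.004 n -0.0027..0.0407 zmax 0.0230 xy [0.47775474 0.25960825]
0.006 n -0.0033..0.0060 zmax 0.0214 xy [0.4877132  0.25869776]
0.016 n -0.0035..0.0054 zmax 0.0217 xy [0.49767166 0.25778727]
0.026 n -0.0035..0.0057 zmax 0.0219 xy [0.50763013 0.25687678]
0.036 n -0.0056..0.0045 zmax 0.0234 xy [0.51758859 0.25596628]
0.046 n -0.0428..0.0393 zmax 0.0385 xy [0.52754706 0.2550
[... 919 characters left out ...]
.1022, 0.1115]]
cream 0.004 0.03 614 [[0.6194, -0.1882, 0.0041], [0.6489, -0.1069, 0.0147], [0.7443, -0.0499, 0.0297]]
cream 0.04 0.13 551 [[0.6508, -0.157, 0.0406], [0.6617, -0.1075, 0.1065], [0.678, -0.0607, 0.12]]
cream 0.09 0.13 421 [[0.6515, -0.1536, 0.0906], [0.6635, -0.1078, 0.1107], [0.6778, -0.0669, 0.1202]]
stand 0.008 1710 [[0.5503, -0.4035, 0.0093], [0.6177, -0.3538, 0.0149], [0.6868, -0.3128, 0.0202]]
stand 0.05 218 [[0.5769, -0.3873, 0.0537], [0.6529, -0.36, 0.1181], [0.6618, -0.3288, 0.136]]
stand 0.1 173 [[0.5769, -0.3876, 0.1032], [0.6522, -0.365, 0.1217], [0.662, -0.3284, 0.1361]]
stand 0.125 71 [[0.5769, -0.3882, 0.1255], [0.6522, -0.376, 0.1311], [0.662, -0.3275, 0.1373]]
```

View pics/c1.png

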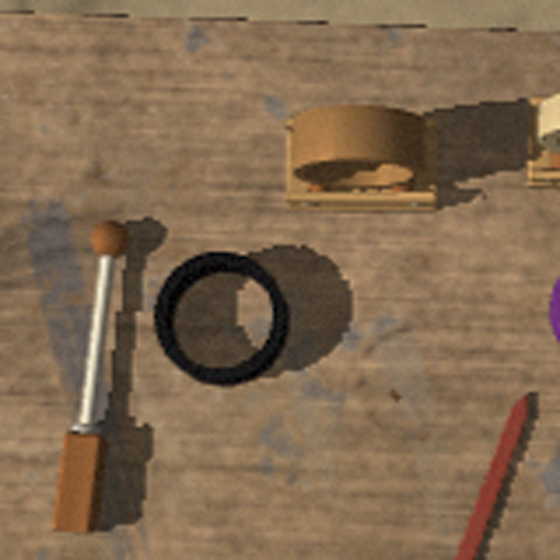

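View pics/c2.png

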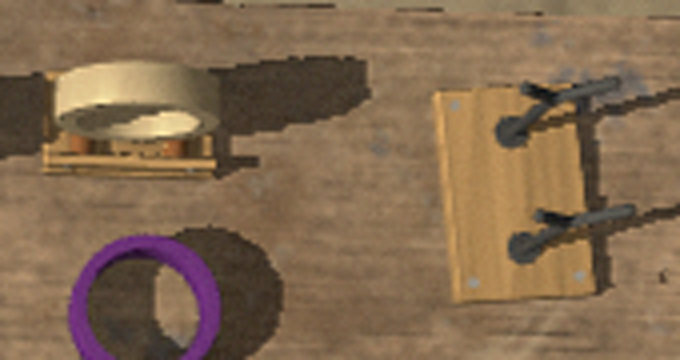

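View pics/c3.png

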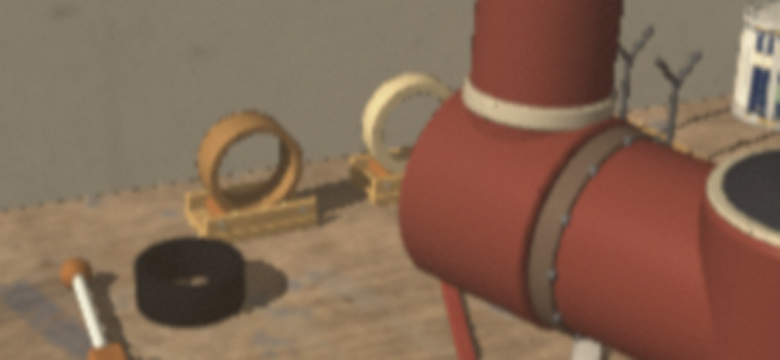

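Confirmed: the crop shows the brown roll standing on edge in a cradle, the one that is meant. The black and purple rolls lie flat. Next I'll fit the geometry.

Run:
```python
from h import *
from scipy.optimize import least_squares
s=sense();print(R.from_rotvec(s['eef_rot']).as_matrix().round(3))
f=np.load('pics/top0.npz'); im=f['image']; W=cloud(f)
def reg(u0,u1,v0,v1,lo,hi):
    p=W[v0:v1,u0:u1].reshape(-1,3); k=(p[:,2]>lo)&(p[:,2]<hi); return p[k]
for nm,a,r,z0 in(('brown',(265,325,125,175),.0465,.062),('cream',(335,395,120,172),.0505,.066)):
    p=reg(*a,.045,.13)
    # outer top surface : fit
    q=p[p[:,2]>.075]
    def res(x):
        yaw,y0,zz=x; n=np.array([-np.sin(yaw),np.cos(yaw)])
        xc=.65
        l=(q[:,:2]-[xc,y0])@n; return np.hypot(l,q[:,2]-zz)-r
    o=least_squares(res,[0,p[:,1].mean(),z0],loss='soft_l1',f_scale=.001)
    yaw=o.x[0];d=np.array([np.cos(yaw),np.sin(yaw)])
    t=(q[:,:2]-[.65,o.x[1]])@d
    print(nm,'yaw',np.degrees(yaw),'y@.65',o.x[1],'z',o.x[2],'t',np.percentile(t,[.5,2,50,98,99.5]),'rms',np.sqrt(np.mean(o.fun**2)))
    # cradle points
    m=np.zeros((400,640),np.uint8); zz=W[...,2]
# stand board corners
c=reg(430,500,130,205,.011,.020)
m=((W[...,2]>.010)&(W[...,2]<.020)); m[:130]=0;m[205:]=0;m[:,:430]=0;m[:,500:]=0
hs=cv2.cvtColor(im,cv2.COLOR_RGB2HSV)
n,l,st,ce=cv2.connectedComponentsWithStats(cv2.morphologyEx(m.astype(np.uint8),cv2.MORPH_OPEN,np.ones((3,3))))
i=1+np.argmax(st[1:,4]); P=W[l==i]
r=cv2.minAreaRect((P[:,:2]*1000).astype(np.float32)); print('board',r)
# colour based: ray-plane at z=.015
K=f['K'];T=f['world_from_camera']
def ray(u,v,z):
    d=T[:3,:3]@np.array([(u-K[0,2])/K[0,0],(v-K[1,2])/K[1,1],1]); return T[:3,3]+d*(z-T[2,3])/d[2]
for (u,v) in ((434,92),(576,84),(455,300),(596,293)): # crop2 corners
    print('corner',ray(330+(u-1.5)/4,120+(v-1.5)/4,.015).round(4))
p=reg(430,500,130,205,.10,.15)
from scipy.cluster.vq import kmeans2
for lo,hi in ((0,.62),(.62,.8)):
    q=p[(p[:,0]>lo)&(p[:,0]<hi)]; print(np.percentile(q,[1,50,99],axis=0).round(4).tolist())
    for z in np.arange(.1,.14,.01):
        k=(q[:,2]>z)&(q[:,2]<z+.01); 
        for sgn in(0,1):
            yy=q[k]; mm=np.median(q[:,1])if len(q) else 0; yy=yy[(yy[:,1]>mm)==sgn]
            if len(yy): print(' z%.2f'%z,sgn,len(yy),yy.mean(0).round(4))
# rod points
for nm,(u,v) in dict(ball=(190+108/3.5,110+238/3.5),ferr=(190+88/3.5,110+428/3.5)).items():print(nm,ray(u,v,.02))
p=reg(203,226,230,265,.022,.04);r=cv2.minAreaRect((p[:,:2]*1000).astype(np.float32));print('handle',r)
```

```text
[[ 0.453 -0.001  0.892]
 [-0.892  0.002  0.453]
 [-0.002 -1.     0.   ]]
brown yaw -0.9420024960746283 y@.65 0.06678268455305353 z 0.061261988893804964 t [-1.86171280e-02 -1.79445798e-02  1.37294519e-05  1.92780607e-02
  2.00591644e-02] rms 0.0019758125541915
cream yaw -4.03173123944003 y@.65 -0.10945477646785885 z 0.06568971534982912 t [0.00143804 0.00183338 0.01293825 0.0273589  0.02815521] rms 0.0030503481027353506
board ((619.3404541015625, -358.6805114746094), (139.8937225341797, 91.02611541748047), 3.0360939502716064)
corner [ 0.6851 -0.3088  0.015 ]
corner [ 0.6899 -0.4014  0.015 ]
corner [ 0.5488 -0.3159  0.015 ]
corner [ 0.5527 -0.4064  0.015 ]
[[0.5767, -0.388, 0.1038], [0.581, -0.3683, 0.1213], [0.5859, -0.3332, 0.1354]]
 z0.10 0 1 [ 0.5786 -0.369   0.108 ]
 z0.10 1 7 [ 0.5804 -0.3622  0.1062]
 z0.11 0 15 [ 0.582  -0.3722  0.1164]
 z0.11 1 16 [ 0.5801 -0.358   0.1139]
 z0.12 0 16 [ 0.5821 -0.3791  0.1253]
 z0.12 1 12 [ 0.5798 -0.3417  0.1262]
 z0.13 0 11 [ 0.5827 -0.3846  0.1335]
 z0.13 1 8 [ 0.5802 -0.3356  0.1326]
[[0.6527, -0.383, 0.1033], [0.657, -0.3632, 0.1218], [0.6623, -0.3275, 0.1368]]
 z0.10 0 1 [ 0.656  -0.3634  0.1092]
 z0.10 1 13 [ 0.6574 -0.3584  0.1064]
 z0.11 0 14 [ 0.658  -0.3669  0.1149]
 z0.11 1 9 [ 0.6558 -0.3509  0.1143]
 z0.12 0 18 [ 0.6577 -0.3744  0.1253]
 z0.12 1 10 [ 0.6557 -0.3411  0.1237]
 z0.13 0 11 [ 0.6586 -0.3808  0.1328]
 z0.13 1 11 [ 0.6552 -0.3305  0.1334]
ball [0.59484882 0.24949332 0.02      ]
ferr [0.45733154 0.2608136  0.02      ]
handle ((424.0362548828125, 266.3550720214844), (28.9647216796875, 77.87616729736328), 83.15648651123047)
```

```bash
cat >> h.py <<'E'
def tool(pos,yaw,pitch=0,ref=None):
    """shift (mm) and turn(deg) to reach TCP world pos with tool z heading yaw deg (y down), pitch up deg"""
    s=ref or sense(); R0=R.from_rotvec(s['eef_rot'])
    c,n=np.cos(np.radians(yaw)),np.sin(np.radians(yaw))
    M=np.array([[n,0,c],[-c,0,n],[0,-1,0]])  # cols x,y,z
    Rt=R.from_matrix(M)*R.from_rotvec([np.radians(pitch),0,0])
    sh=R0.inv().apply(np.array(pos)-s['tcp_pos']); tu=np.degrees((R0.inv()*Rt).as_rotvec())
    return sh.round(4),tu.round(2)
E
python3 - <<'E'
from h import *
print(tool((.42,-.1,.25),26.9),tool((.42,.2655,.2),-5.2),tool((.42,.2655,.1),-5.2))
E
```

```text
(array([-3.451e-01, -1.000e-04,  3.292e-01]), array([-0.01,  0.02, -0.11])) (array([-0.6709,  0.0506,  0.4946]), array([ 2.000e-02,  3.212e+01, -1.100e-01])) (array([-0.6707,  0.1506,  0.4946]), array([ 2.000e-02,  3.212e+01, -1.100e-01]))
```

Call:
apply_moves --series "0.06 -0.345 0 0.329 0 0 0;0.06 -0.345 0 0.329 0 0 0;0.06 -0.345 0 0.329 0 0 0;0.06 -0.345 0 0.329 0 0 0;0.06 -0.345 0 0.329 0 0 0;0.06 -0.345 0 0.329 0 0 0;0.06 -0.345 0 0.329 0 0 0;0.06 -0.345 0 0.329 0 0 0;0.06 -0.345 0 0.329 0 0 0;0.06 -0.671 0.05 0.4945 0 32.1 0;0.06 -0.671 0.05 0.4945 0 32.1 0;0.06 -0.671 0.05 0.4945 0 32.1 0;0.06 -0.671 0.05 0.4945 0 32.1 0;0.06 -0.671 0.05 0.4945 0 32.1 0;0.06 -0.671 0.05 0.4945 0 32.1 0;0.06 -0.671 0.05 0.4945 0 32.1 0;0.06 -0.671 0.05 0.4945 0 32.1 0;0.06 -0.671 0.05 0.4945 0 32.1 0;0.06 -0.671 0.05 0.4945 0 32.1 0;0.06 -0.671 0.05 0.4945 0 32.1 0" --newtons 80

```text
time: 2.1
tcp_pos: [0.4196, 0.265, 0.1996]
eef_rot: [-1.168, 1.275, -1.275]
ft_force: [0.0, 0.7, 0.5]
gripper_width: 0.0602
```

Run:
```python
from h import *
print(sense()); print(tool((.42,.2655,.06),-5.2),tool((.42,.2655,.024),-5.2))
snap('scene','s1.png')
```

```text
{'time': 2.1, 'joints': array([ 4.13524716e-01, -2.24943596e-01,  1.95892907e+00, -4.94152753e-04,
        1.40922502e+00,  2.07335853e+00]), 'qvel': array([-0.03351298, -0.02108778,  0.00685907, -0.00233784, -0.00065141,
        0.00132235]), 'tau': array([ 9.40056592e-01, -2.59850746e+01, -3.64199066e+01,  5.96613530e-02,
       -1.84985547e-02,  1.40014087e-02]), 'tcp_pos': array([0.41959043, 0.26501938, 0.1996415 ]), 'eef_rot': array([-1.16758021,  1.27481106, -1.27471009]), 'ft_force': array([0.00080757, 0.71386339, 0.49985994]), 'torque': array([0.02800464, 0.00873816, 0.01728293]), 'gripper_width': 0.060224533443684385}
(array([-0.0007,  0.1396,  0.0005]), array([0.07, 0.1 , 0.07])) (array([-0.0007,  0.1756,  0.0006]), array([0.07, 0.1 , 0.07]))
```

View pics/s1.png

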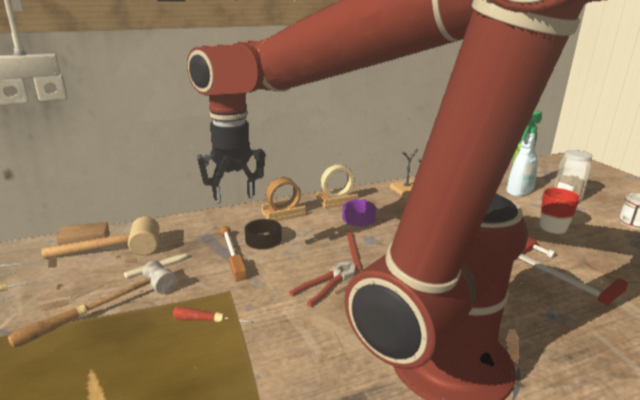

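The scene view shows the gripper (231,180) over the rod's handle (236,265) with nothing beside it. I'll descend and grip.

Call:
apply_moves --series "0.06 -0.0005 0.05 0.0005 0 0 0;0.06 -0.0005 0.1 0.0005 0 0 0;0.06 -0.0005 0.14 0.0005 0 0 0;0.06 -0.0005 0.16 0.0005 0 0 0;0.06 -0.0005 0.1755 0.0005 0 0 0;0.06 -0.0005 0.1755 0.0005 0 0 0;0.06 -0.0005 0.1755 0.0005 0 0 0;0.02 -0.0005 0.1755 0.0005 0 0 0;0.02 -0.0005 0.1755 0.0005 0 0 0;0.02 -0.0005 0.1755 0.0005 0 0 0;0.02 -0.0005 0.1755 0.0005 0 0 0;0.02 -0.0005 0.1755 0.0005 0 0 0;0.02 -0.0005 0.1755 0.0005 0 0 0;0.02 -0.0005 0.1755 0.0005 0 0 0" --newtons 80

```text
time: 3.55
tcp_pos: [0.4219, 0.2659, 0.0266]
eef_rot: [-1.163, 1.274, -1.276]
ft_force: [-0.4, -1.2, 6.2]
gripper_width: 0.0262
```

Run:
```python
from h import *
s=sense();print(s['tcp_pos'],s['ft_force'],s['gripper_width'])
snap('top','t1.png');
f=snap('scene','s2.png'); cv2.imwrite('pics/s2c.png',cv2.resize(f['image'][120:300,160:340,::-1],None,fx=3,fy=3))
```

```text
[0.42194423 0.26585161 0.02658645] [-0.37082275 -1.21163387  6.22127593] 0.026238907270229053
```

View pics/s2c.png

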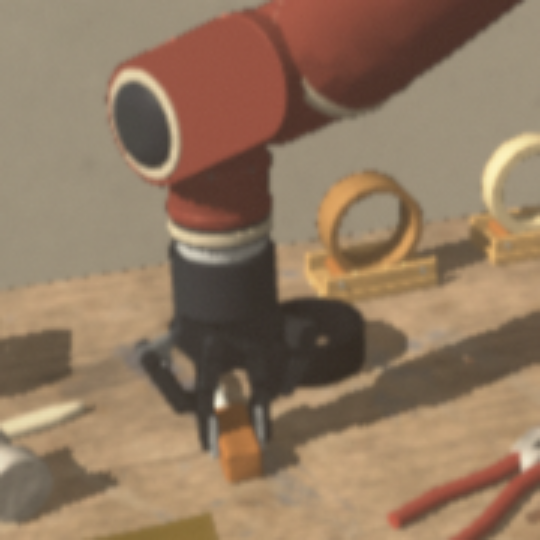

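View pics/t1.png

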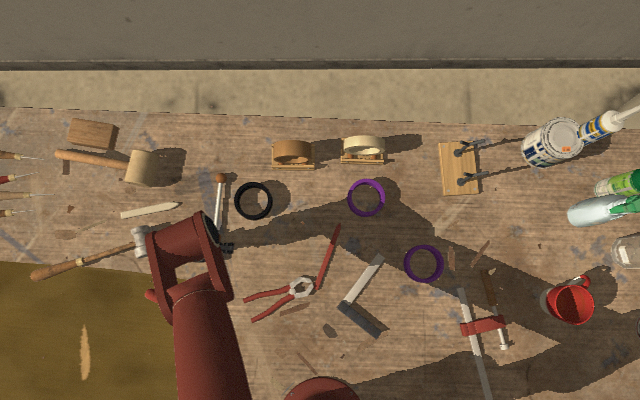

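The handle is between both pads in the crop at (237,420), with 26 mm opening and the tips just touching the bench. Now lift and move sideways to a point in front of the roll.

Run:
```python
from h import *
print(tool((.42,.2655,.16),-5.2),tool((.41,.0707,.16),-0.9))
```

```text
(array([ 0.0004, -0.1334, -0.0016]), array([-0.15,  0.02, -0.06])) (array([ 0.1953, -0.1336,  0.006 ]), array([-0.15, -4.28, -0.06]))
```

Call:
apply_moves --series "0.02 0 -0.02 0 0 0 0;0.02 0 -0.05 0 0 0 0;0.02 0 -0.09 0 0 0 0;0.02 0 -0.12 0 0 0 0;0.02 0 -0.1335 0 0 0 0;0.02 0.015 -0.1335 0 0 -1 0;0.02 0.045 -0.1335 0.001 0 -2 0;0.02 0.08 -0.1335 0.002 0 -3 0;0.02 0.115 -0.1335 0.003 0 -4.3 0;0.02 0.15 -0.1335 0.004 0 -4.3 0;0.02 0.178 -0.1335 0.005 0 -4.3 0;0.02 0.1955 -0.1335 0.006 0 -4.3 0;0.02 0.1955 -0.1335 0.006 0 -4.3 0;0.02 0.1955 -0.1335 0.006 0 -4.3 0;0.02 0.1955 -0.1335 0.006 0 -4.3 0"

```text
time: 5.15
tcp_pos: [0.4087, 0.0708, 0.1578]
eef_rot: [-1.203, 1.221, -1.219]
ft_force: [-0.8, -0.3, -1.4]
gripper_width: 0.0265
```

Run:
```python
from h import *
s=sense();print(s['tcp_pos'],s['ft_force'],s['gripper_width'])
t=snap('top','t2.png'); cv2.imwrite('pics/t2c.png',cv2.resize(t['image'][110:280,190:390,::-1],None,fx=4,fy=3.5))
f=snap('scene','s3.png'); cv2.imwrite('pics/s3c.png',cv2.resize(f['image'][80:280,160:400,::-1],None,fx=3,fy=3))
```

```text
[0.40866121 0.07075918 0.15777644] [-0.81517622 -0.32670767 -1.38810632] 0.026460314103435665
```

View pics/s3c.png

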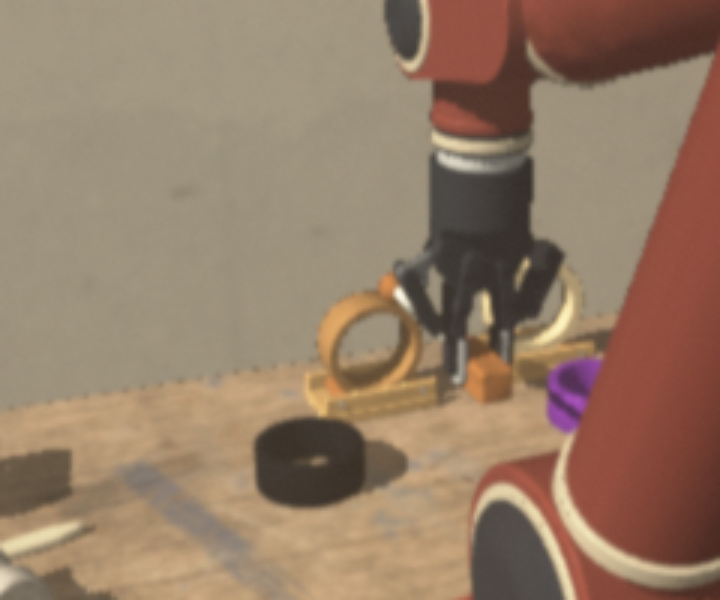

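View pics/t2c.png

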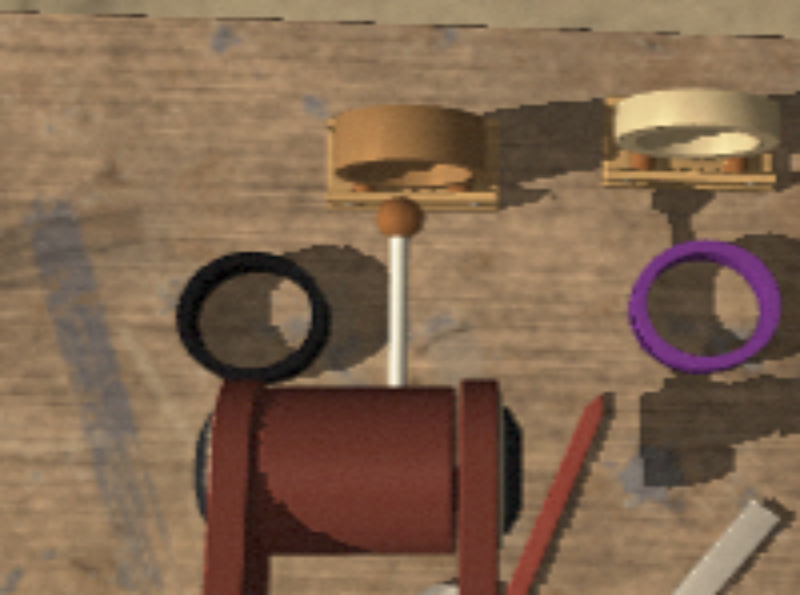

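The top crop shows the held rod with its ball at (400,217), which is pixel (290,172). It points at the brown roll and runs straight. I'll measure the rod line.

Run:
```python
from h import *
f=np.load('pics/t2.npz'); W=cloud(f)
p=W[160:219,275:305].reshape(-1,3); p=p[(p[:,2]>.11)&(p[:,2]<.2)]; 
b=p[p[:,0]>.565]; r=p[p[:,0]<.555]
print(len(b),len(r))
from scipy.optimize import least_squares
o=least_squares(lambda c:np.linalg.norm(b-c,axis=1)-.014,b.mean(0)-[0,0,.01],loss='soft_l1',f_scale=.001);print('ball',o.x)
def res(x):
    d=np.array([1,x[0],x[1]]);d/=np.linalg.norm(d);c=np.array([.52,x[2],x[3]]);return np.linalg.norm(np.cross(r-c,d),axis=1)-.005
q=least_squares(res,[0,0,r[:,1].mean(),r[:,2].mean()-.004],loss='soft_l1',f_scale=.001);print('yaw,pitch',np.degrees(np.arctan(q.x[:2])),'at .52',q.x[2:], 'tip fit at ball x',q.x[2:]+(o.x[0]-.52)*q.x[:2])
print(r[:,0].min(),r[:,0].max())
```

```text
123 138
ball [0.58342497 0.06883052 0.14422456]
yaw,pitch [-1.57978224 -0.54249561] at .52 [0.0696558  0.14508808] tip fit at ball x [0.06790658 0.14448754]
0.4780423040793019 0.5549909144202636
```

Call:
apply_moves --series "0.02 0 0.03 0 0 0 0;0.02 0 0.06 0 0 0 0;0.02 0 0.0825 0 0 0 0;0.02 0 0.0825 0 0 0 0;0.02 0 0.0825 0 0 0 0;0.02 0 0.0825 0 0 0 0"

```text
time: 5.85
tcp_pos: [0.4103, 0.0704, 0.0775]
eef_rot: [-1.2, 1.218, -1.221]
ft_force: [-0.7, -0.4, -1.7]
gripper_width: 0.0264
```

Run:
```python
from h import *
s=sense();print(s['tcp_pos'],s['ft_force'])
f=snap('top','t3.png');W=cloud(f)
p=W[160:225,270:310].reshape(-1,3); p=p[(p[:,2]>.045)&(p[:,2]<.1)&(p[:,0]<.6)]
b=p[p[:,0]>.568]
from scipy.optimize import least_squares
o=least_squares(lambda c:np.linalg.norm(b-c,axis=1)-.014,b.mean(0)-[0,0,.01],loss='soft_l1',f_scale=.001);print('ball',o.x,len(b))
f=snap('scene','s4.png'); cv2.imwrite('pics/s4c.png',cv2.resize(f['image'][100:240,200:360,::-1],None,fx=4,fy=4))
```

```text
[0.41026047 0.07036734 0.07753637] [-0.68509632 -0.44916843 -1.65293675]
ball [0.58546166 0.06815956 0.06479557] 107
```

View pics/s4c.png

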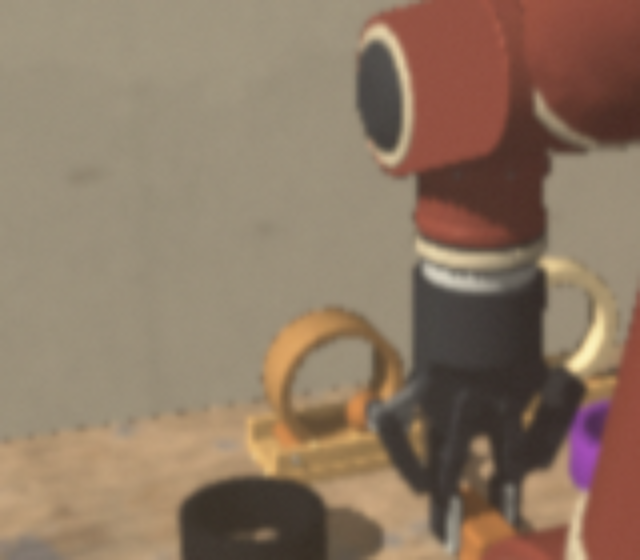

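The ball is at (360,408) in the crop, in front of the bore opening. It measures 3 mm above bore centre, with 12 mm of clearance. Inserting.

Call:
apply_moves --series "0.02 0 0.002 0.005 0 0 0;0.02 0 0.0025 0.015 0 0 0;0.02 0 0.0025 0.03 0 0 0;0.02 0 0.0025 0.045 0 0 0;0.02 0 0.0025 0.06 0 0 0;0.02 0 0.0025 0.075 0 0 0;0.02 0 0.0025 0.09 0 0 0;0.02 0 0.0025 0.105 0 0 0;0.02 0 0.0025 0.12 0 0 0;0.02 0 0.0025 0.132 0 0 0;0.02 0 0.0025 0.139 0 0 0;0.02 0 0.0025 0.139 0 0 0;0.02 0 0.0025 0.139 0 0 0"

```text
time: 7.25
tcp_pos: [0.5476, 0.068, 0.0731]
eef_rot: [-1.202, 1.221, -1.22]
ft_force: [-0.2, -0.2, -0.6]
gripper_width: 0.0268
```

```bash
cat > m.py <<'E'
from h import *
import sys
s=sense();print(s['tcp_pos'],s['ft_force'],s['torque'],s['gripper_width'])
n=sys.argv[1]
a=[int(v) for v in sys.argv[2:]] 
t=snap('top','t%s.png'%n); f=snap('scene','s%s.png'%n)
A=t['image'][a[0]:a[0]+120,a[1]:a[1]+160,::-1];B=f['image'][a[2]:a[2]+120,a[3]:a[3]+160,::-1]
cv2.imwrite('pics/b%s.png'%n,cv2.resize(np.hstack([A,B]),None,fx=2.5,fy=2.5,interpolation=cv2.INTER_CUBIC))
E
python3 m.py 5 90 210 120 220
```

```text
[0.54762264 0.06799441 0.07305339] [-0.19109307 -0.16785    -0.55353566] [-0.01473133  0.07473157 -0.06898347] 0.026809736340583003
```

View pics/b5.png

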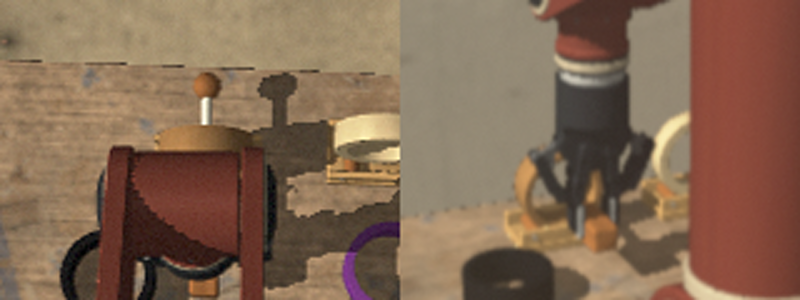

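The ball at (207,85) sticks out behind the roll, with no contact forces. Lifting gently.

Call:
apply_moves --series "0.02 0 -0.008 0 0 0 0;0.02 0 -0.014 0 0 0 0;0.02 0 -0.018 0 0 0 0;0.02 0 -0.021 0 0 0 0;0.02 0 -0.024 0 0 0 0;0.02 0 -0.027 0 0 0 0;0.02 0 -0.03 0 0 0 0;0.02 0 -0.034 0 0 0 0;0.02 0 -0.04 0 0 0 0;0.02 0 -0.048 0 0 0 0;0.02 0 -0.056 0 0 0 0;0.02 0 -0.064 0 0 0 0;0.02 0 -0.07 0 0 0 0;0.02 0 -0.07 0 0 0 0;0.02 0 -0.07 0 0 0 0" --newtons 100

```text
time: 8.85
tcp_pos: [0.548, 0.068, 0.1435]
eef_rot: [-1.202, 1.22, -1.221]
ft_force: [-0.0, 0.6, -2.2]
gripper_width: 0.0258
```

```bash
python3 m.py 6 90 210 110 220
```

```text
[0.54795255 0.06796899 0.14346109] [-0.00682289  0.55238101 -2.16368154] [0.00528237 0.19631571 0.00564629] 0.0257710897367979
```

View pics/b6.png

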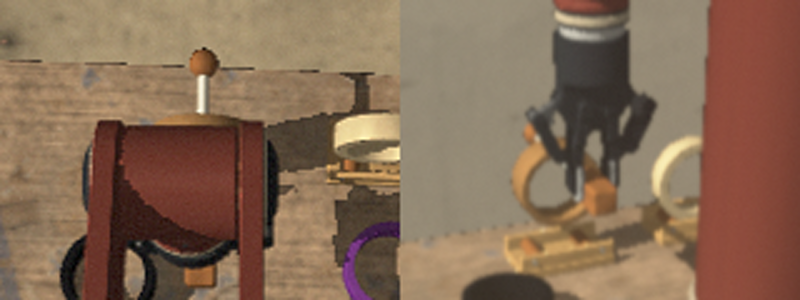

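```bash
cat > rod.py <<'E'
from h import *
from scipy.optimize import least_squares
def rodfit(f,box,zlo,zhi,x0,x1,gap=.012):
    W=cloud(f);p=W[box[0]:box[1],box[2]:box[3]].reshape(-1,3);p=p[(p[:,2]>zlo)&(p[:,2]<zhi)&(p[:,0]>x0)&(p[:,0]<x1)]
    xm=p[:,0].max(); b=p[p[:,0]>xm-.024]; r=p[p[:,0]<xm-.034]
    o=least_squares(lambda c:np.linalg.norm(b-c,axis=1)-.014,b.mean(0)-[0,0,.01],loss='soft_l1',f_scale=.001)
    xr=r[:,0].mean()
    def res(x):
        d=np.array([1,x[0],x[1]]);d/=np.linalg.norm(d);c=np.array([xr,x[2],x[3]]);return np.linalg.norm(np.cross(r-c,d),axis=1)-.005
    q=least_squares(res,[0,0,r[:,1].mean(),r[:,2].mean()-.004],loss='soft_l1',f_scale=.001)
    print('ball',o.x.round(4),len(b),'rod yaw,pitch',np.degrees(np.arctan(q.x[:2])).round(2),'at',np.r_[xr,q.x[2:]].round(4),len(r))
    return o.x
E
python3 - <<'E'
from rod import *
f=np.load('pics/t6.npz')
b=rodfit(f,(105,136,280,305),.1,.16,.66,.8)
s=sense();d=b-s['tcp_pos'];print(d,np.degrees(np.arctan2(d[2]+.0132,.175)),np.degrees(np.arctan2(d[1],d[0])))
W=cloud(f);p=W[130:142,255:330].reshape(-1,3);p=p[(p[:,2]>.06)&(p[:,2]<.16)];print('roll top pts',np.percentile(p,[2,50,98],axis=0))
e=R.from_rotvec(s['eef_rot']).as_matrix();print(e.round(4))
print(tool((.5479,.068,.235),-0.9),tool((.518,-.3633,.235),3.3))
E
```

```text
ball [0.7232 0.0658 0.1296] 99 rod yaw,pitch [ -5.6  -22.55] at [0.6856 0.067  0.1347] 62
[ 0.17565268 -0.00212884 -0.01316709] 0.010773418933851829 -0.6943671122988694
roll top pts [[0.66087036 0.03397159 0.1257544 ]
 [0.66672496 0.06811284 0.139335  ]
 [0.68503269 0.10637845 0.14765473]]
[[-1.540e-02 -9.000e-04  9.999e-01]
 [-9.999e-01  0.000e+00 -1.540e-02]
 [-0.000e+00 -1.000e+00 -9.000e-04]]
(array([-0.0001, -0.0922,  0.0002]), array([ 0.05,  0.01, -0.  ])) (array([ 0.4317, -0.0922, -0.023 ]), array([ 0.05, -4.19, -0.  ]))
```

The roll hangs on the rod and the rod is level (ball 13.2 mm below the TCP, the same offset as the handle axis). Raising, then carrying smoothly over the cream roll.

Call:
apply_moves --series "0.02 0 -0.01 0 0 0 0;0.02 0 -0.025 0 0 0 0;0.02 0 -0.042 0 0 0 0;0.02 0 -0.06 0 0 0 0;0.02 0 -0.076 0 0 0 0;0.02 0.002 -0.088 0 0 0 0;0.02 0.007 -0.092 0 0 0 0;0.02 0.015 -0.092 -0.001 0 0 0;0.02 0.026 -0.092 -0.002 0 -0.2 0;0.02 0.04 -0.092 -0.003 0 -0.4 0;0.02 0.056 -0.092 -0.004 0 -0.6 0;0.02 0.074 -0.092 -0.005 0 -0.8 0;0.02 0.094 -0.092 -0.006 0 -1 0;0.02 0.114 -0.092 -0.007 0 -1.2 0;0.02 0.134 -0.092 -0.008 0 -1.4 0;0.02 0.154 -0.092 -0.009 0 -1.6 0;0.02 0.174 -0.092 -0.01 0 -1.8 0;0.02 0.194 -0.092 -0.011 0 -2 0;0.02 0.214 -0.092 -0.012 0 -2.2 0;0.02 0.234 -0.092 -0.013 0 -2.4 0"

```text
time: 10.95
tcp_pos: [0.5303, -0.1676, 0.2343]
eef_rot: [-1.222, 1.192, -1.189]
ft_force: [1.3, -0.5, -2.1]
gripper_width: 0.0255
```

Run:
```python
from h import *
s=sense();print(s['tcp_pos'],s['ft_force'],s['gripper_width'],tool((.518,-.3633,.235),3))
```

```text
[ 0.53032739 -0.16757251  0.23427185] [ 1.3382927  -0.54596826 -2.08344343] 0.02554853428191413 (array([ 0.1953, -0.0008, -0.0174]), array([ 0.09, -1.52, -0.02]))
```

Call:
apply_moves --series "0.02 0.02 0 -0.001 0 -0.2 0;0.02 0.04 0 -0.003 0 -0.4 0;0.02 0.06 0 -0.005 0 -0.6 0;0.02 0.08 0 -0.007 0 -0.8 0;0.02 0.1 0 -0.009 0 -1 0;0.02 0.12 0 -0.011 0 -1.1 0;0.02 0.139 0 -0.012 0 -1.2 0;0.02 0.155 0 -0.013 0 -1.3 0;0.02 0.169 0 -0.014 0 -1.4 0;0.02 0.18 0 -0.015 0 -1.5 0;0.02 0.188 0 -0.016 0 -1.5 0;0.02 0.194 0 -0.017 0 -1.5 0;0.02 0.196 0 -0.017 0 -1.5 0;0.02 0.197 0 -0.017 0 -1.5 0;0.02 0.197 0 -0.017 0 -1.5 0;0.02 0.197 0 -0.017 0 -1.5 0;0.02 0.197 0 -0.017 0 -1.5 0"

```text
time: 12.65
tcp_pos: [0.5197, -0.3628, 0.2353]
eef_rot: [-1.234, 1.17, -1.17]
ft_force: [0.6, 0.5, -1.6]
gripper_width: 0.0259
```

```bash
python3 m.py 7 70 390 90 350
python3 - <<'E'
from rod import *
s=sense();print(R.from_rotvec(s['eef_rot']).as_matrix()[:,2])
f=np.load('pics/t7.npz');W=cloud(f)
b=rodfit(f,(70,125,440,510),.195,.26,.6,.8)
d=b-s['tcp_pos'];print(d,np.degrees(np.arctan2(d[1],d[0])))
E
```

```text
[ 0.51967422 -0.36282217  0.23534645] [ 0.60290442  0.49047726 -1.63889495] [-0.00185471  0.16845217  0.01607939] 0.02591951553970817
[9.98597084e-01 5.29514821e-02 5.93747539e-05]
ball [ 0.6956 -0.3528  0.2222] 132 rod yaw,pitch [16.67 39.63] at [ 0.6707 -0.3546  0.2205] 12
[ 0.17592763  0.01010745 -0.01316376] 3.288161012759957
```

View pics/b7.png

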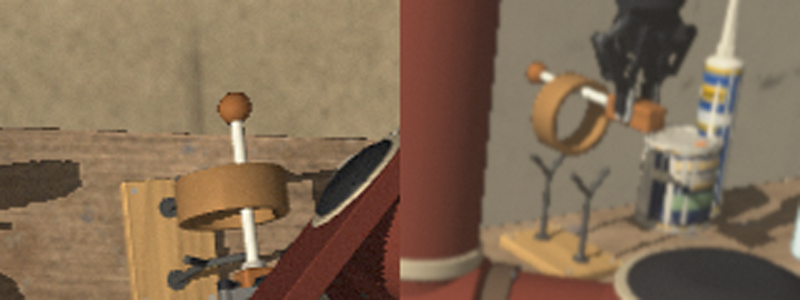

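The scene view shows the roll hanging on the level rod above the forks at (545,165) and (590,180). I'll check the roll's position along the rod, the neighbouring can, and the fork V-lines again.

Run:
```python
from rod import *
f=np.load('pics/t7.npz');W=cloud(f);im=f['image']
p=W[130:165,450:510].reshape(-1,3);p=p[(p[:,2]>.19)&(p[:,2]<.27)];
d=np.array([.9985,.055]);n=np.array([-.055,.9985])
q=p[np.abs((p[:,:2]-[.62,-.357])@n)>.012]
print('roll along',np.percentile((q[:,:2]-[.619,-.358])@d,[2,50,98]),q[:,2].max())
f0=np.load('pics/top0.npz');W0=cloud(f0)
p=W0[100:175,515:590].reshape(-1,3);p=p[(p[:,2]>.05)];print('can',np.percentile(p,[1,50,99],axis=0))
```

```text
roll along [-0.01460844  0.00264316  0.02252884] 0.23773264884931045
can [[ 0.61980812 -0.63083038  0.05248607]
 [ 0.66486261 -0.57093837  0.11449017]
 [ 0.71647498 -0.52886333  0.15561385]]
```

Call:
apply_moves --series "0.02 0.0005 0.005 -0.001 0 0 0;0.02 0.0008 0.015 -0.0025 0 0 0;0.02 0.0008 0.028 -0.0025 0 0 0;0.02 0.0008 0.042 -0.0025 0 0 0;0.02 0.0008 0.055 -0.0025 0 0 0;0.02 0.0008 0.066 -0.0025 0 0 0;0.02 0.0008 0.074 -0.0025 0 0 0;0.02 0.0008 0.08 -0.0025 0 0 0;0.02 0.0008 0.084 -0.0025 0 0 0;0.02 0.0008 0.084 -0.0025 0 0 0;0.02 0.0008 0.084 -0.0025 0 0 0"

```text
time: 13.85
tcp_pos: [0.5174, -0.3643, 0.1518]
eef_rot: [-1.234, 1.17, -1.171]
ft_force: [-0.1, -0.7, -1.4]
gripper_width: 0.0255
```

```bash
python3 m.py 8 80 390 90 350
python3 - <<'E'
from rod import *
s=sense()
f=np.load('pics/t8.npz')
b=rodfit(f,(90,140,440,510),.12,.165,.67,.8)
d=b-s['tcp_pos'];print(d,np.degrees(np.arctan2(d[1],d[0])))
E
```

```text
[ 0.51735857 -0.36434553  0.15183253] [-0.0964839  -0.71551552 -1.35213873] [0.05804228 0.18806859 0.02720019] 0.025547788518503315rod.py:7: RuntimeWarning: Mean of empty slice.
  xr=r[:,0].mean()
  ret = ret.dtype.type(ret / rcount)
rod.py:10: RuntimeWarning: Mean of empty slice.
  q=least_squares(res,[0,0,r[:,1].mean(),r[:,2].mean()-.004],loss='soft_l1',f_scale=.001)
Traceback (most recent call last):
  File "rod.py", line 10, in rodfit
    q=least_squares(res,[0,0,r[:,1].mean(),r[:,2].mean()-.004],loss='soft_l1',f_scale=.001)
ValueError: Initial guess is outside of provided bounds
```

View pics/b8.png

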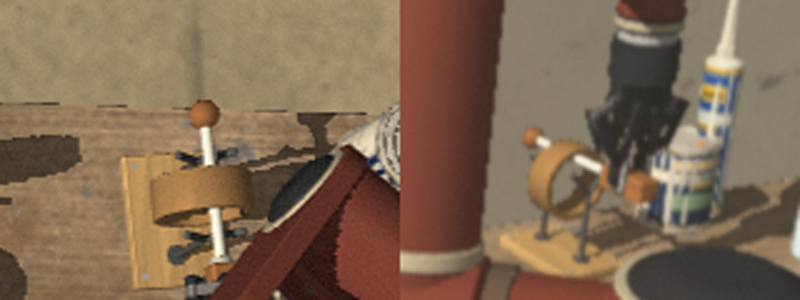

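The rod (208,145)-(220,250) lies between the arms of both forks, and the roll hangs between the forks. Lowering slowly to the seat.

Call:
apply_moves --series "0.02 0 0.004 0 0 0 0;0.02 0 0.009 0 0 0 0;0.02 0 0.013 0 0 0 0;0.02 0 0.016 0 0 0 0;0.02 0 0.019 0 0 0 0;0.02 0 0.021 0 0 0 0;0.02 0 0.0225 0 0 0 0;0.02 0 0.0225 0 0 0 0;0.02 0 0.0225 0 0 0 0;0.02 0 0.0225 0 0 0 0"

```text
time: 14.95
tcp_pos: [0.5172, -0.3643, 0.129]
eef_rot: [-1.234, 1.17, -1.171]
ft_force: [-0.1, -0.1, -0.8]
gripper_width: 0.026
```

```bash
python3 m.py 9 80 390 90 350
python3 - <<'E'
from rod import *
s=sense()
f=np.load('pics/t9.npz');W=cloud(f);p=W[90:150,440:510].reshape(-1,3);b=p[(p[:,0]>.68)&(p[:,2]>.1)&(p[:,2]<.16)]
o=least_squares(lambda c:np.linalg.norm(b-c,axis=1)-.014,b.mean(0)-[0,0,.01],loss='soft_l1',f_scale=.001);print(len(b),o.x,o.x-s['tcp_pos'])
E
```

```text
[ 0.51721299 -0.36428745  0.12904524] [-0.13098671 -0.06450944 -0.7637165 ] [-0.1291812   0.1264514  -0.06313213] 0.026035760084420972
107 [ 0.69249755 -0.35446223  0.11525164] [ 0.17532444  0.0098021  -0.01374102]
```

View pics/b9.png

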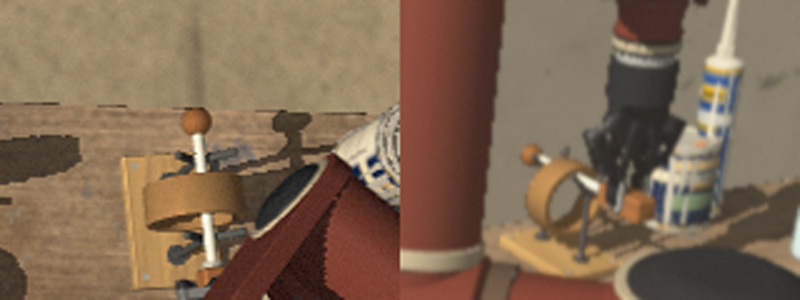

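Call:
apply_moves --series "0.02 0 0.0005 0 0 0 0;0.02 0 0.001 0 0 0 0;0.02 0 0.0015 0 0 0 0;0.02 0 0.0015 0 0 0 0"

```text
time: 15.45
tcp_pos: [0.5174, -0.3646, 0.1279]
eef_rot: [-1.234, 1.169, -1.172]
ft_force: [-0.2, -1.2, 0.5]
gripper_width: 0.0259
```

Run:
```python
from h import *
s=sense();print(s['tcp_pos'],s['ft_force'],s['torque'])
```

```text
[ 0.51742195 -0.3645657   0.12794594] [-0.20411452 -1.16362667  0.53839983] [-0.22545242 -0.08023124 -0.12160558]
```

Call:
apply_moves --series "0.02 0.0005 0.0005 0 0 0 0;0.02 0.001 0.001 0 0 0 0;0.02 0.001 0.001 0 0 0 0;0.02 0.001 0.001 0 0 0 0"

```text
time: 15.85
tcp_pos: [0.5175, -0.3652, 0.1269]
eef_rot: [-1.233, 1.169, -1.171]
ft_force: [-1.0, 0.8, 4.7]
gripper_width: 0.0258
```

Run:
```python
from h import *
s=sense();print(s['tcp_pos'],s['ft_force'],s['torque'])
```

```text
[ 0.51751939 -0.36521353  0.12693079] [-0.96005715  0.81991173  4.72294813] [ 0.10875384 -0.16305107  0.06591547]
```

Seated: a net 6 N of support and little sideways force. Releasing.

Call:
apply_moves --series "0.028 0 -0.0007 0 0 0 0;0.032 0 -0.0007 0 0 0 0;0.036 0 -0.0007 0 0 0 0;0.04 0 -0.0007 0 0 0 0;0.045 0 -0.0007 0 0 0 0;0.05 0 -0.0007 0 0 0 0;0.055 0 -0.0007 0 0 0 0;0.055 0 -0.0007 0 0 0 0;0.055 0 -0.0007 0 0 0 0" --newtons 20

```text
time: 16.75
tcp_pos: [0.5172, -0.3651, 0.1271]
eef_rot: [-1.234, 1.17, -1.17]
ft_force: [0.1, 0.2, 0.6]
gripper_width: 0.0552
```

```bash
python3 m.py 10 80 390 90 350
```

```text
[ 0.5171717  -0.36514595  0.12705781] [0.10378076 0.17826414 0.62480639] [ 0.02879201 -0.04687104 -0.00774994] 0.055195058246302324
```

View pics/b10.png

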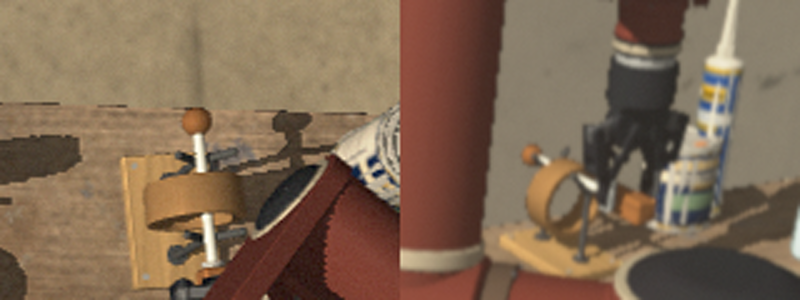

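The fingers are open on both sides of the handle and the rod stays in the forks. Retreating straight up and then back.

Call:
apply_moves --series "0.055 0 -0.01 0 0 0 0;0.055 0 -0.03 0 0 0 0;0.055 0 -0.06 0 0 0 0;0.055 0 -0.1 0 0 0 0;0.055 0 -0.14 0 0 0 0;0.055 0 -0.16 -0.03 0 0 0;0.055 0 -0.16 -0.07 0 0 0;0.055 -0.05 -0.16 -0.07 0 0 0;0.055 -0.1 -0.16 -0.07 0 0 0;0.055 -0.15 -0.16 -0.07 0 0 0;0.055 -0.2 -0.16 -0.07 0 0 0;0.055 -0.25 -0.16 -0.07 0 0 0;0.055 -0.25 -0.16 -0.07 0 0 0;0.055 -0.25 -0.16 -0.07 0 0 0;0.055 -0.25 -0.16 -0.07 0 0 0;0.055 -0.25 -0.16 -0.07 0 0 0"

```text
time: 18.45
tcp_pos: [0.4341, -0.1203, 0.2872]
eef_rot: [-1.233, 1.172, -1.172]
ft_force: [0.2, -0.3, -0.3]
gripper_width: 0.055
```

```bash
python3 m.py 11 80 390 90 350
python3 - <<'E'
from rod import *
f=np.load('pics/t11.npz');W=cloud(f);p=W[90:215,430:510].reshape(-1,3);b=p[(p[:,0]>.68)&(p[:,2]>.1)&(p[:,2]<.16)]
o=least_squares(lambda c:np.linalg.norm(b-c,axis=1)-.014,b.mean(0)-[0,0,.01],loss='soft_l1',f_scale=.001);print('ball',o.x)
h=p[(p[:,0]<.545)&(p[:,0]>.46)&(p[:,2]>.1)&(p[:,2]<.16)];print('handle top',np.percentile(h,[2,50,98],axis=0))
q=p[(p[:,0]>.59)&(p[:,0]<.65)&(p[:,2]>.06)&(p[:,2]<.16)&(np.abs(p[:,1]+.358)>.02)&(np.abs(p[:,1]+.358)<.048)];print('roll',np.percentile(q,[2,50,98],axis=0))
d=np.abs(np.load('pics/top0.npz')['image'][120:170,335:395].astype(int)-f['image'][120:170,335:395]).max();print('narrow diff',np.abs(np.load('pics/top0.npz')['z_map'][120:165,345:385]-f['z_map'][120:165,345:385]).mean())
E
```

```text
[ 0.43413013 -0.12026393  0.28718654] [ 0.15235246 -0.2870763  -0.33099394] [0.0386947  0.03972564 0.00660612] 0.05499429491898147
ball [ 0.6931181  -0.35542643  0.11505811]
handle top [[ 0.486235   -0.3768453   0.10675211]
 [ 0.51549149 -0.36038569  0.127761  ]
 [ 0.54413801 -0.34957482  0.13229415]]
roll [[ 0.60061633 -0.40009027  0.06288144]
 [ 0.61668374 -0.32942725  0.11180372]
 [ 0.63853979 -0.31249961  0.12619434]]
narrow diff 0.011666232
```

View pics/b11.png

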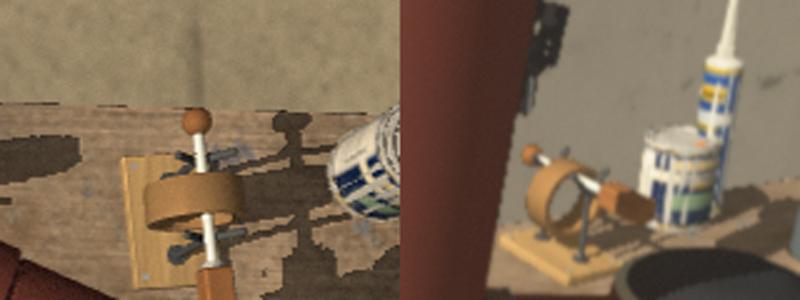

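View pics/t11.png

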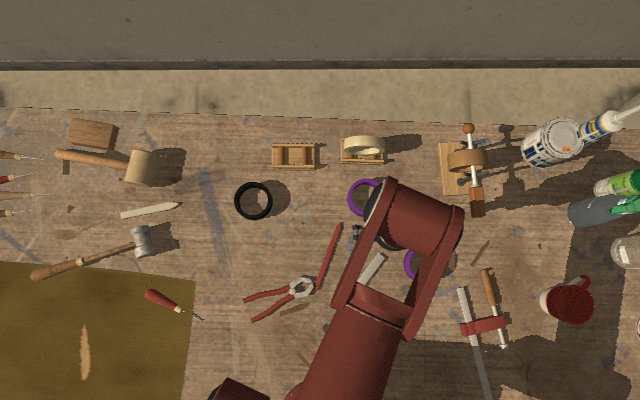

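```bash
python3 - <<'E'
from h import *
a=np.load('pics/top0.npz')['z_map'][125:165,340:388];b=np.load('pics/t11.npz')['z_map'][125:165,340:388]
d=np.abs(a-b);print('median',np.median(d),(d>.01).sum(),d.size,'holes',(a==0).sum(),(b==0).sum())
Wa=cloud(np.load('pics/top0.npz'));Wb=cloud(np.load('pics/t11.npz'))
for W in(Wa,Wb):
    p=W[120:172,335:395].reshape(-1,3);p=p[(p[:,2]>.06)&(p[:,2]<.13)];print(p.mean(0),len(p))
s=sense();print(s['time'],np.abs(s['qvel']).max())
E
python3 -c "
from h import *
f=snap('scene','s12.png');cv2.imwrite('pics/s12c.png',cv2.resize(f['image'][110:230,370:500,::-1],None,fx=4,fy=4))"
```

```text
median 0.002051413 15 1920 holes 11 3
[ 0.66340939 -0.1070018   0.1040043 ] 495
[ 0.66340669 -0.10690821  0.1039296 ] 497
18.55 0.003391376113352657
```

View pics/s12c.png

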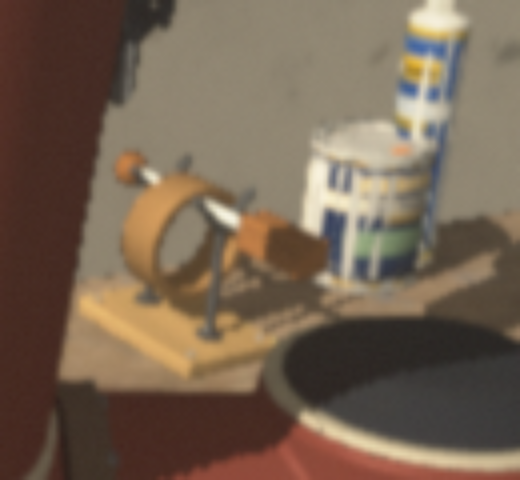

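The crop shows the rod resting in both forks, the roll hanging between them at (180,235), and the handle outside the near fork. The narrow roll has not moved. Handing in.

```bash
python3 -c "
from bench import finish_job
print(finish_job())"
```

```text
the job is handed in; nothing more can be done
None
```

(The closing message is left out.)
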